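# Index the rotary table to the setting dog

### The arm

A 6-joint arm with a two-finger parallel gripper is mounted at the origin on a cart in front of the work surface, level with it; the furniture and walls round the work are solid. World frame = base frame: x ahead of the robot, y to its left, z up, the work surface at z = 0. Lengths are in m, angles in rad, forces in N, time in s.
With the tool pointing down it reaches from about 0.375 to 0.9 m from the base axis. Payload 3.1 kg.
Tool frame: the origin (TCP) lies between the finger pads; the fingertips stand 8 mm ahead of it and the grasp point (between the pads) lies 11 mm behind it; z points along the fingers, y is the line along which they close (so a half turn about z gives the same grasp; the last joint's range is limited). The gripper opens to 85 mm and grips with 20 to 120 N. Pads are 22 mm wide; open, the fingers measure 114 mm over their backs; the gripper's body (76 mm by 85 mm) begins 54 mm behind the grasp point. The pads swing forward as they close: fully open they stand 13 mm farther back than shut.
Start: joints at [-1.425, 0.527, 1.433, -0, 1.181, -0.178], TCP at [0.199, -0.592, 0.206] pointing down, gripper open.
Joint ranges: [-3.08, 3.08], [-0.75, 2.2], [0.22, 2.44], [-1.43, 4.57], [0, 2.65], [-2.85, 2.85]. Speed limits (rad/s): [2.79, 2.79, 3.14, 3.14, 3.14, 3.14].

### API

Orientations are given as a unit quaternion [x, y, z, w].
In Python, from station import readout, cams, sign_off gives the robot as it stands.
- The arm moves only by the tool send_rows, never from a script. Its argument "commands" is text: rows parted by semicolons, each of 5 numbers parted by spaces: the finger opening in mm, from 0 to 85.4, then the shift along the tool's x, y, z each as a share of 0.02 m, from -1 to 1, then the turn about the tool's z as a share of 4 degrees, from -1 to 1. In form: grip dx dy dz spin; .... A call has 1 to 20 rows; each row shifts and turns the commanded pose from where the row before left it, along the tool's axes as they then stand; what a row does not reach is not made up. A row lasts 1/12 s, in which the tool goes at most 41.7 mm and 7.16 degrees, less where a joint would pass 70% of its speed; a pose out of reach is approached as far as the arm can. A call with a number of a shift or a turn outside -1 to 1 is refused whole. A call with a gripper value outside its range is refused whole. The fingers move at their own pace and stop on an object; "grip_force" is the grip in N (left out, the last holds). Time passes only in rows, so rows that do not move let the fingers close. It gives the time, the measured TCP pose, the force, the opening and the grip force at its end, in the units of the state.
- readout.sense(): the state, without advancing time (a new reading comes with each control period).
- cams.snapshot(name): name is "scene" or "side" or "wrist"; returns a dict with "pixels" (400x640x3 uint8, red, green, blue), "intrinsics" (3x3 intrinsics, pixels), "eye" and "rotation" of the camera in the world. Camera axes: x right, y down, z forward; pixel columns grow to the right and rows downward; lengths in m; the calibration is good to about 2 mm. A picture is of the moment at which its call begins. There is no depth.
- sign_off(): hands the job in; it is judged then, once.
The state is a dict: "t": time; "q": joint angles; "qd": joint speeds; "tau": joint torques, N m; "tcp_pos": TCP position; "tool_rot": TCP orientation; "force": force on the tool from outside, world axes, zero at the start; "ft_torque": the same for the moment, N m; "finger_gap": opening from 0.0 (shut) to 1.0 (fully open); "gripper_force": force on a finger pad.
Only numpy, scipy, OpenCV 4.12 (cv2) and the standard library are available. Lean on these libraries where they do the work, as an engineer would, in place of code of your own. Each camera call takes 0.05 s, during which the arm holds its last target. There are 200 camera calls.

### The job

Set the hand-indexed rotary table for the next hole in the pipe coupling: push the clamp lever all the way outward to release the table, turn the disc by pushing its upright handle until the index mark on the disc lines up with the line on the setting dog, then push the clamp lever fully home again so that the disc stays clamped on that mark. Only push with the fingers: do not take the handle or the lever between them, and leave the loose things lying about where they are.

Things in the scene. Friction and masses are not known exactly. Their poses are not given: they have to be found in the camera images.
- table_base: fixed grey round casting of the rotary table, 200 mm across; origin on its vertical axis at worktop height. -x is its front; +y carries the clamp boss (44 mm wide, 90 to 121 mm out, 50 mm high, lever hub on it to 70 mm). Pale scale ring round the disc, 31.5 mm high, a dark line every 5 degrees. Hold-down ears (to 128 mm out, 19 mm high) at -x and +x
- turntable (a joint): turn of the steel disc (154 mm across, top 46 mm up; three jaws hold a white coupling in its middle, 36 mm across, top 90 mm up), rad, grows counterclockwise from above; at 0 the index mark points along -x of table_base; range -2.4 to 2.4. Released, it turns stiffly (0.2 N m, some 4 N at the handle) and stays where left; with the lever home a brake shoe holds it against 40 N there
- index_mark (a point): outer end of the index mark, the single dark radial line on the disc's top and rim, 78 mm from the axis, 43 mm above the worktop. It coincides with point dog_line when the marks line up
- handle_mid (a point): middle of the disc's upright handle: a black bulged post, 20 mm across, 58 mm from the axis, from 46 to 93 mm above the worktop; this point is 72 mm up. Seen from above it stands 90 degrees counterclockwise of the index mark. It turns with the disc; push it from either side. The three jaws (68 mm high, to 42 mm from the axis) stand 60 and 180 degrees from it
- dog_line (a point): inner end of the white line on the setting dog, a small dark steel block (17 mm wide, top 42 mm up, from 80 to 116 mm from the axis) clipped fast on the scale ring at its front or right; the point is 78 mm from the axis, 43 mm up. Seen from above it is counterclockwise of where the index mark starts, by 0.7 to 2.3 rad
- clamp_lever (a joint): swing of the clamp lever about a vertical pivot on the clamp boss, rad. 0: home, table clamped, arm pointing along -x of table_base. 1.05: its stop, fully out, released; the ball swings clockwise seen from above, away from the disc. The brake lets go at about 0.5. It takes 2 to 5 N at the ball and stays where left
- lever_ball (a point): centre of the lever's black ball, 26 mm across, 81 mm above the worktop, 85 mm from the pivot; below it is a steel arm whose top is 66 mm above the worktop
- lever_pivot (a point): point on the lever's vertical pivot axis, 81 mm above the worktop, 106 mm from the table's axis along +y of table_base
- spare_cap: loose white pipe cap, 35 mm across, 30 mm high; leave alone
- bolt_a: loose bolt standing on its head, 55 mm high; leave alone
- bolt_b: loose bolt standing on its head, 42 mm high; leave alone
- nut_a: loose hexagon nut, 22 mm; leave alone
- marker: loose marker pen lying down, 135 mm long; leave alone
- tape_measure: loose tape measure, 62 x 74 x 36 mm; leave alone
- screwdriver: loose screwdriver with an orange handle, 206 mm long; leave alone

How it is judged:
On the way, in this order (a step that is already met when the one before it is completed fails the run):
1. the clamp lever is swung outward and the brake is off (value of joint clamp_lever above 0.75 rad), for 0.1 s.
2. with the clamp released, the disc is turned until its index mark is within 3 mm of the dog's line (distance between index_mark and dog_line below 0.003 m and value of joint clamp_lever above 0.6 rad), for 0.2 s.
At the end, for the whole second after the job is handed in: the index mark stands within 3 mm of the dog's line (measured at the rim, less than half a scale division), the clamp lever is home within 0.12 rad, the disc is still (distance between index_mark and dog_line below 0.003 m and value of joint clamp_lever below 0.12 rad and velocity of joint turntable between -0.02 and 0.02 rad/s); the robot touches nothing.
It fails at once if the handle is taken between the fingers (horizontal distance between the grasp point and handle_mid below 0.009 m and height (world z) of the grasp point below 0.098 m).
It fails at once if the lever's ball is taken between the fingers (horizontal distance between the grasp point and lever_ball below 0.009 m and height (world z) of the grasp point below 0.098 m).
It fails at once if a loose thing is moved or lifted (distance of any of spare_cap, bolt_a, bolt_b, nut_a, marker, tape_measure, screwdriver from where it was at the start of the episode above 0.015 m).
It also fails if it takes over 67 s, if anything falls off the work surface, if the arm or the gripper's body presses on something with over 40 N, if the wrist force passes 120 N, or if a joint passes its speed limit or range.

## Working session

There is one attempt and no reset: what is moved stays moved. The work goes in short steps, Python scripts to look and compute and a tool call to move; the robot and the scene stay as the last step left them, time stands still between calls to the robot, and variables do not carry over. Pictures are saved under pics/ and viewed, at most 10 in all, crops included, and the job is handed in when it is done.

Besides the shell and the picture viewer there is one more tool, called as name(argument=value, ...), one argument or row to a line, values as JSON. send_rows: Moves the arm, as the interface text tells. Its arguments: {"type":"object","properties":{"commands":{"type":"string"},"grip_force":{"type":"number"}},"required":["commands"]}

```bash
ls; mkdir -p pics
cat > h.py <<'E'
import numpy as np, cv2
from station import readout, cams, sign_off
def snap(n,f=None):
    s=cams.snapshot(n)
    if f: cv2.imwrite('pics/'+f,cv2.cvtColor(s['pixels'],cv2.COLOR_RGB2BGR))
    return s
def ray(s,u,v,z):
    K=np.array(s['intrinsics']);R=np.array(s['rotation']);e=np.array(s['eye'])
    d=R@np.linalg.inv(K)@[u,v,1]; return e+d*(z-e[2])/d[2]
def proj(s,p):
    c=np.array(s['rotation']).T@(np.array(p)-s['eye']); c=np.array(s['intrinsics'])@c; return c[:2]/c[2]
E
python3 - <<'E'
from h import *
import pickle
for n in ['scene','side']:
    s=snap(n,n+'0.png'); pickle.dump(s,open(n+'0.pkl','wb')); print(n,s['eye'],s['rotation'],s['intrinsics'])
print(readout.sense())
E
```

```text
pics
scene [-0.18770401 -0.6094018   0.55284609] [ 0.73826728 -0.43705672  0.25432079 -0.44638971] [[478.03012296   0.         318.55325252]
 [  0.         478.03012296 205.72091137]
 [  0.           0.           1.        ]]
side [-0.04847649 -1.11625519  0.48400964] [ 0.79078132 -0.22131535  0.16905585 -0.54507297] [[483.52756432   0.         328.51268253]
 [  0.         483.52756432 195.3593171 ]
 [  0.           0.           1.        ]]
{'t': 0.1, 'q': array([-1.42551399e+00,  5.28373908e-01,  1.43378776e+00, -2.75231534e-05,
        1.18141722e+00, -1.78499585e-01]), 'qd': array([-0.00075297, -0.00205759, -0.0033803 ,  0.00047267, -0.00087836,
        0.00149848]), 'tau': array([-3.79651347e-04, -4.43304062e+01, -1.78587037e+01, -1.78206860e-04,
        3.87657652e-03, -1.63696427e-05]), 'tcp_pos': array([ 0.19876289, -0.59180814,  0.20532678]), 'tool_rot': array([ 9.86922923e-01,  1.61189818e-01,  3.76899552e-06, -9.93188415e-04]), 'force': array([ 0.22410959,  0.55326588, -0.53111878]), 'ft_torque': array([-0.00893778,  0.01105596, -0.03063662]), 'gripper_force': 0.0, 'finger_gap': 1.0020699451965729}
```

View pics/scene0.png

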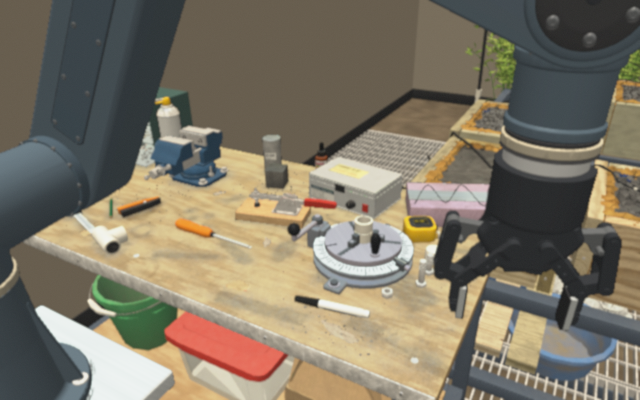

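View pics/side0.png

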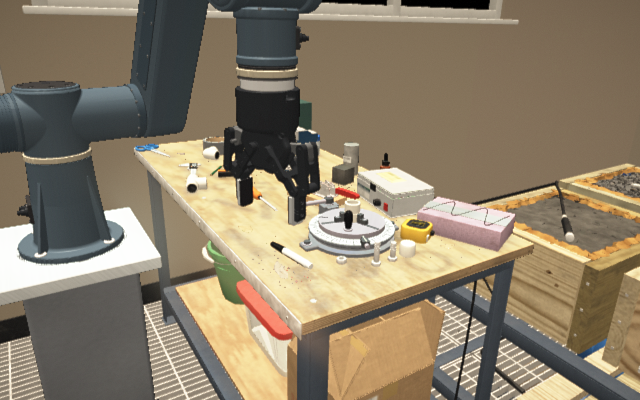

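The scene view shows the table at about (363,250), coupling (365,225), handle (376,243), lever ball (293,230) and the front ear at (335,285). In the side view the dog is at about (365,242) and the handle at (348,218). I'll compute rough positions from these.

```bash
sed -i 's/R=np.array(s\[.rotation.\])/R=Rm(s)/; s/np.array(s\[.rotation.\]).T/Rm(s).T/' h.py
cat >> h.py <<'E'
from scipy.spatial.transform import Rotation
def Rm(s): return Rotation.from_quat(s['rotation']).as_matrix()
E
python3 - <<'E'
from h import *
import pickle
s=pickle.load(open('scene0.pkl','rb'));d=pickle.load(open('side0.pkl','rb'))
for n,c,u,v,z in [('coupl',s,365,219,.09),('handle',s,376,236,.09),('ball',s,293,230,.081),('ear',s,336,285,.019),('coupl',d,353,202,.09),('handle',d,348,213,.09),('dog',d,365,240,.042),('ear',d,309,243,.019),('marker1',s,298,298,.01),('marker2',s,367,313,.01),('nut',s,387,291,.01),('bolt',s,421,285,0),('bolt',s,430,268,0),('cap',d,408,254,0),('tape',d,417,240,0),('screwtip',s,250,246,0)]:
    print(n,ray(c,u,v,z).round(3))
S=snap('wrist','w0.png');print(S['eye'],Rm(S).round(3))
E
```

```text
coupl [ 0.557 -0.288  0.09 ]
handle [ 0.51  -0.331  0.09 ]
ball [ 0.469 -0.178  0.081]
ear [ 0.428 -0.291  0.019]
coupl [ 0.552 -0.289  0.09 ]
handle [ 0.505 -0.338  0.09 ]
dog [ 0.52  -0.383  0.042]
ear [ 0.434 -0.297  0.019]
marker1 [ 0.374 -0.244  0.01 ]
marker2 [ 0.396 -0.368  0.01 ]
nut [ 0.467 -0.375  0.01 ]
bolt [ 0.525 -0.42   0.   ]
bolt [ 0.585 -0.418  0.   ]
cap [ 0.615 -0.417  0.   ]
tape [ 0.68  -0.373 -0.   ]
screwtip [ 0.483 -0.057  0.   ]
[ 0.27616305 -0.56622169  0.37253929] [[ 0.317 -0.899 -0.302]
 [-0.949 -0.301 -0.1  ]
 [-0.001  0.318 -0.948]]
```

send_rows(
  commands="0 0 0 -0.65 0.925; 0 0 0 -0.65 0.925; 0 0 0 -0.65 0.925; 0 0 0 -0.65 0.925; 0 0 0 -0.65 0.925; 0 0.65 -0.95 0 0; 0 0.65 -0.95 0 0; 0 0.65 -0.95 0 0; 0 0.65 -0.95 0 0; 0 0.65 -0.95 0 0; 0 0.65 -0.95 0 0; 0 0.65 -0.95 0 0; 0 0.65 -0.95 0 0; 0 0.65 -0.95 0 0; 0 0.65 -0.95 0 0; 0 0.65 -0.95 0 0; 0 0.65 -0.95 0 0; 0 0.65 -0.95 0 0; 0 0.65 -0.95 0 0; 0 0.65 -0.95 0 0",
  grip_force=40,
)

```text
t: 1.82
tcp_pos: [0.394, -0.3061, 0.271]
tool_rot: [1.0, 0.0, -0.0, -0.0]
force: [0.3, -0.2, 0.3]
finger_gap: -0.001
gripper_force: 0.0
```

send_rows(
  commands="0 0.65 -0.95 0 0; 0 0.65 -0.95 0 0; 0 0.65 -0.95 0 0; 0 0.65 -0.95 0 0; 0 0.65 -0.95 0 0; 0 0.65 -0.95 0 0; 0 0 0 0 0; 0 0 0 0 0; 0 0 0 0 0",
)

```text
t: 2.57
tcp_pos: [0.4712, -0.1935, 0.271]
tool_rot: [1.0, 0.001, -0.0, 0.0]
force: [-0.7, -0.1, -0.7]
finger_gap: -0.002
gripper_force: 0.0
```

Run:
```python
from h import *
import pickle
s=snap('wrist','w1.png');pickle.dump(s,open('w1.pkl','wb'));print(s['eye'],s['intrinsics'])
r=readout.sense();print(r['t'],r['tcp_pos'],r['tool_rot'],r['force'])
```

```text
[ 0.55288945 -0.19353314  0.43814906] [[312.84171343   0.         316.46175714]
 [  0.         312.84171343 204.04769161]
 [  0.           0.           1.        ]]
2.6167 [ 0.4710386  -0.19382128  0.27106303] [ 9.99999932e-01  1.86780826e-04 -3.00354161e-04  1.08127138e-04] [-0.96545249 -0.92163375 -0.02253066]
```

View pics/w1.png

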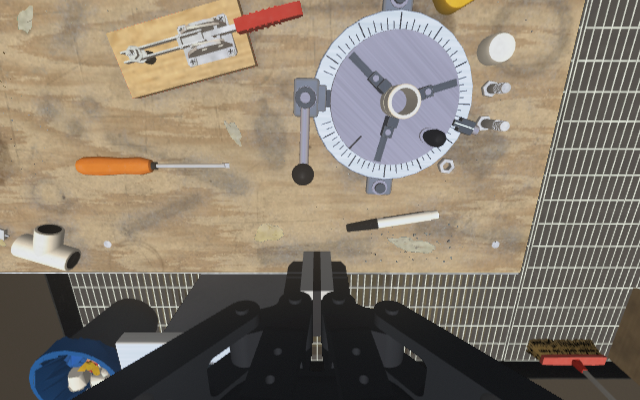

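The wrist view shows the whole table: index mark at about (349,150)-(361,137), dog at (465,126) with its inner end near (455,122), handle top (434,138), lever ball (303,174), pivot (306,97), coupling top (403,100), and ears at (379,187) and (398,3).

Run:
```python
from h import *
import pickle
s=pickle.load(open('w1.pkl','rb'))
P={}
for n,u,v,z in [('coupl',403,100,.09),('handle',434,138,.088),('ball',303,174,.081),('pivot',306,97,.07),('ear',379,187,.019),('mark',349,150,.046),('dogin',455,123,.042),('dogmid',465,126,.042)]:
    P[n]=ray(s,u,v,z)[:2];print(n,P[n].round(4))
# ring fit: pale ring top outer edge
c=P['coupl']
for n in P: d=P[n]-c;print(n,np.hypot(*d).round(4),np.degrees(np.arctan2(d[1],d[0])).round(1)%360)
im=cv2.imread('pics/w1.png'); cv2.imwrite('pics/w1c.png',cv2.resize(im[0:200,280:520],None,fx=3,fy=3,interpolation=cv2.INTER_CUBIC))
```

```text
coupl [ 0.5515 -0.2851]
handle [ 0.5118 -0.3234]
ball [ 0.4696 -0.178 ]
pivot [ 0.5547 -0.1821]
ear [ 0.4367 -0.2806]
mark [ 0.4921 -0.2344]
dogin [ 0.5245 -0.3641]
dogmid [ 0.5209 -0.3769]
coupl 0.0 0.0
handle 0.0552 223.9
ball 0.1349 127.4
pivot 0.1031 88.3
ear 0.115 177.7
mark 0.0781 139.5
dogin 0.0834 251.1
dogmid 0.0967 251.5
```

View pics/w1c.png

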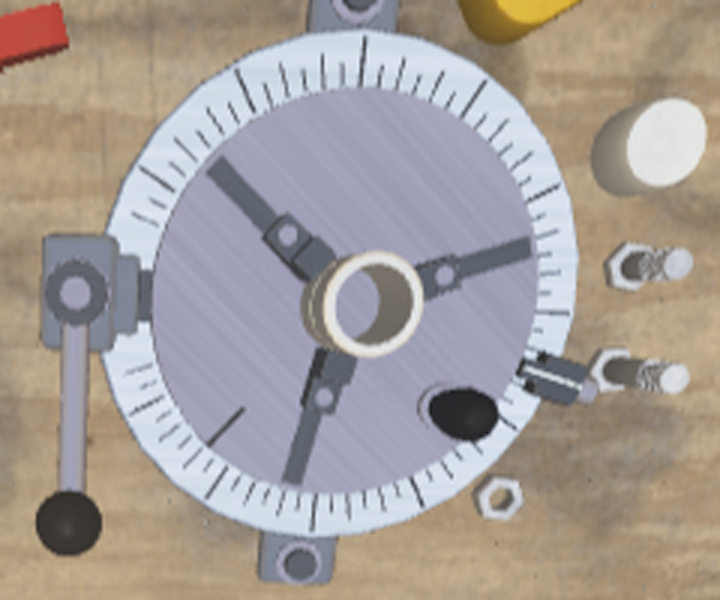

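send_rows(
  commands="0 0 0.7 0 0; 0 0 0.7 0 0; 0 0 0.7 0 0; 0 0 0 0.95 0; 0 0 0 0.95 0; 0 0 0 0.95 0; 0 0 0 0.95 0; 0 0 0 0.95 0; 0 0 0 0.95 0; 0 0 0 0.95 0; 0 0 0 0.95 0; 0 0 0 0.95 0; 0 0 0 0.95 0; 0 0 0 0 0; 0 0 0 0 0",
)

```text
t: 3.87
tcp_pos: [0.4709, -0.2366, 0.0803]
tool_rot: [1.0, -0.0, -0.001, -0.001]
force: [-0.2, 1.2, 1.1]
finger_gap: 0.001
gripper_force: 0.0
```

send_rows(
  commands="0 0 -0.46 0 0; 0 0 -0.46 0 0; 0 0 -0.46 0 0; 0 0.04 -0.28 0 0; 0 0.04 -0.28 0 0; 0 0.04 -0.28 0 0; 0 0.04 -0.28 0 0; 0 0.14 -0.29 0 0; 0 0.14 -0.29 0 0; 0 0.14 -0.29 0 0; 0 0.14 -0.29 0 0; 0 0 0 0 0",
)

```text
t: 4.87
tcp_pos: [0.4864, -0.1609, 0.0812]
tool_rot: [1.0, 0.001, 0.0, -0.0]
force: [0.4, 0.1, 0.6]
finger_gap: -0.003
gripper_force: 0.0
```

send_rows(
  commands="0 0.18 -0.22 0 0; 0 0.18 -0.22 0 0; 0 0.18 -0.22 0 0; 0 0.23 -0.18 0 0; 0 0.23 -0.18 0 0; 0 0.23 -0.18 0 0; 0 0 0 0 0; 0 0 0 0 0",
)

```text
t: 5.53
tcp_pos: [0.5108, -0.1378, 0.0812]
tool_rot: [1.0, 0.001, 0.0, 0.0]
force: [-0.0, -1.2, -0.0]
finger_gap: 0.003
gripper_force: 0.0
```

Run:
```python
from h import *
import pickle
s=snap('wrist','w2.png');pickle.dump(s,open('w2.pkl','wb'));print(s['eye'])
```

```text
[ 0.59237238 -0.13784994  0.24837471]
```

View pics/w2.png

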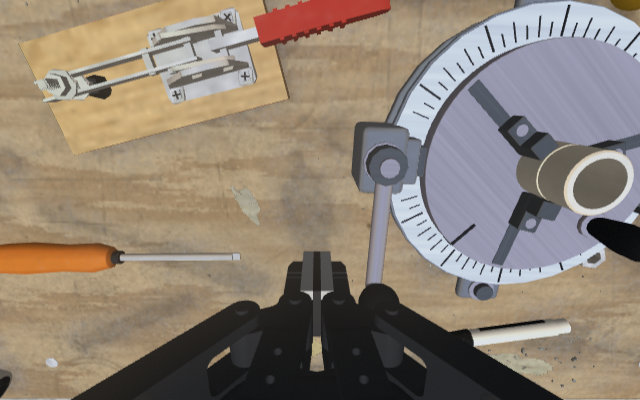

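The lever is still near home: the ball sits at (380,297), to the right of the fingers at (317,252). I'll check the ball position and fingertip height.

Run:
```python
from h import *
import pickle
s=pickle.load(open('w2.pkl','rb'))
print('ball',ray(s,379,297,.081),'pivot',ray(s,388,166,.07))
for z in (.06,.07,.08,.09,.1,.11): print(z,ray(s,317,252,z).round(4),ray(s,302,252,z)[1].round(4),ray(s,331,252,z)[1].round(4))
print(readout.sense()['tcp_pos'])
s=pickle.load(open('w1.pkl','rb'));print(proj(s,[.482,-.1935,.263]),proj(s,[.46,-.1935,.263]))
```

```text
ball [ 0.47466162 -0.17716177  0.081     ] pivot [ 0.55564869 -0.1792923   0.07      ]
0.06 [ 0.4952 -0.1383  0.06  ] -0.1283 -0.1477
0.07 [ 0.5004 -0.1383  0.07  ] -0.1288 -0.1472
0.08 [ 0.5055 -0.1383  0.08  ] -0.1293 -0.1466
0.09 [ 0.5107 -0.1382  0.09  ] -0.1298 -0.1461
0.1 [ 0.5159 -0.1382  0.1   ] -0.1303 -0.1456
0.11 [ 0.521  -0.1382  0.11  ] -0.1308 -0.1451
[ 0.51048227 -0.13790485  0.08115757]
[316.259135   222.75613255] [316.27648733 255.42488385]
```

Run:
```python
from h import *
a=snap('scene');b=snap('side')
p=readout.sense()['tcp_pos']; o=[]
for s in (a,b):
    im=cv2.cvtColor(s['pixels'],cv2.COLOR_RGB2BGR)
    u,v=proj(s,p).astype(int); print(proj(s,p),proj(s,p-[0,0,.008]),proj(s,p+[0,0,.03]), u-50,v-50)
    o.append(cv2.resize(im[v-50:v+50,u-50:u+50],(400,400),interpolation=cv2.INTER_CUBIC))
cv2.imwrite('pics/tip.png',np.hstack(o))
```

```text
[287.14747002 215.84999902] [287.32824398 219.29709152] [286.45674976 202.67898341] 237 165
[303.75635996 188.77175677] [303.72968845 191.81355323] [303.857497   177.23741326] 253 138
```

View pics/tip.png

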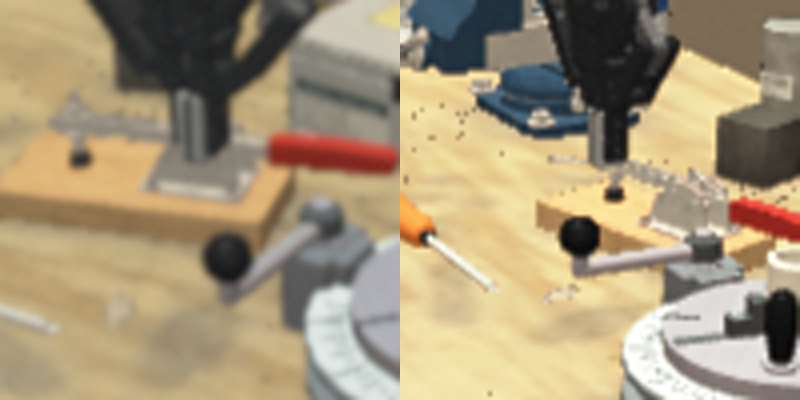

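The tips show at crop row ~162 in both views, about 25 mm above the reported TCP, so they passed over the ball. I'll go back, get about 34 mm lower, and push again.

send_rows(
  commands="0 -0.34 0.81 0 0; 0 -0.34 0.81 0 0; 0 -0.34 0.81 0 0; 0 -0.34 0.81 0 0; 0 -0.34 0.81 0 0; 0 -0.34 0.81 0 0; 0 0 0 0.85 0; 0 0 0 0.85 0; 0 0 0 0 0; 0 0 -0.46 0 0; 0 0 -0.46 0 0; 0 0 -0.46 0 0; 0 0.04 -0.28 0 0; 0 0.04 -0.28 0 0; 0 0 0 0 0",
)

```text
t: 6.93
tcp_pos: [0.4715, -0.195, 0.0478]
tool_rot: [1.0, 0.001, 0.0, 0.0]
force: [-0.6, -0.3, 0.0]
finger_gap: -0.001
gripper_force: 0.0
```

send_rows(
  commands="0 0.04 -0.28 0 0; 0 0.04 -0.28 0 0; 0 0.14 -0.29 0 0; 0 0.14 -0.29 0 0; 0 0.14 -0.29 0 0; 0 0.14 -0.29 0 0; 0 0 0 0 0",
)

```text
t: 7.52
tcp_pos: [0.4847, -0.1608, 0.0471]
tool_rot: [1.0, 0.001, 0.0, -0.0]
force: [0.1, 0.5, 0.1]
finger_gap: 0.001
gripper_force: 0.1
```

send_rows(
  commands="0 0.18 -0.22 0 0; 0 0.18 -0.22 0 0; 0 0.18 -0.22 0 0; 0 0.23 -0.18 0 0; 0 0.23 -0.18 0 0; 0 0 0 0 0; 0 0 0 0 0",
)

```text
t: 8.1
tcp_pos: [0.5049, -0.1411, 0.0472]
tool_rot: [1.0, 0.0, 0.001, -0.0]
force: [0.1, 0.5, -1.0]
finger_gap: -0.002
gripper_force: 0.0
```

Run:
```python
from h import *
import pickle
s=snap('wrist','w3.png');pickle.dump(s,open('w3.pkl','wb'));print(s['eye'])
```

```text
[ 0.58632169 -0.14129415  0.21452093]
```

View pics/w3.png

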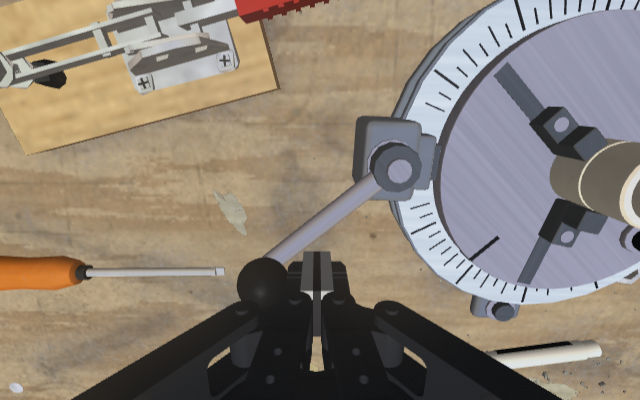

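The lever has swung out: the ball is now at (264,283), hub at (395,168), with the fingers just right of the ball.

Run:
```python
from h import *
import pickle
s=pickle.load(open('w3.pkl','rb'))
b=ray(s,264,283,.081);p=ray(s,396,168,.07);d=b-p;print(b,p,np.hypot(*d[:2]),np.degrees(np.arctan2(d[1],-d[0])))
```

```text
[ 0.50073098 -0.11545841  0.081     ] [ 0.55576207 -0.17859422  0.07      ] 0.08375292408005479 48.92360809633653
```

send_rows(
  commands="0 0.17 -0.15 0 0; 0 0.17 -0.15 0 0; 0 0.17 -0.15 0 0; 0 0.17 -0.15 0 0; 0 0 0 0 0; 0 0 0 0 0",
)

```text
t: 8.65
tcp_pos: [0.5177, -0.1306, 0.0472]
tool_rot: [1.0, 0.001, -0.0, 0.001]
force: [-3.7, -5.9, 0.2]
finger_gap: 0.002
gripper_force: 3.2
```

send_rows(
  commands="0 0 0.5 0 0; 0 0 0.5 0 0; 0 0 0 -0.8 0; 0 0 0 -0.8 0; 0 0 0 -0.8 0; 0 0 0 -0.8 0; 0 -0.17 0.83 0 0; 0 -0.17 0.83 0 0; 0 -0.17 0.83 0 0; 0 -0.17 0.83 0 0; 0 -0.17 0.83 0 0; 0 -0.17 0.83 0 0; 0 -0.17 0.83 0 0; 0 -0.17 0.83 0 0; 0 -0.17 0.83 0 0; 0 0 0 0 0; 0 0 0 0 0",
)

```text
t: 10.07
tcp_pos: [0.4873, -0.2999, 0.1112]
tool_rot: [1.0, -0.001, 0.0, -0.0]
force: [-0.1, 0.6, 0.5]
finger_gap: 0.004
gripper_force: 0.0
```

Run:
```python
from h import *
import pickle
s=snap('wrist','w4.png');pickle.dump(s,open('w4.pkl','wb'));print(s['eye'],readout.sense()['tcp_pos'])
s=pickle.load(open('w4.pkl','rb'))
print(proj(s,[.5132,-.105,.081]),proj(s,[.512,-.3235,.09]))
```

```text
[ 0.56878528 -0.30035017  0.27846853] [ 0.4871608  -0.29884854  0.11109104]
[ 18.77285013 189.69292045] [353.57196401 194.37232745]
```

View pics/w4.png

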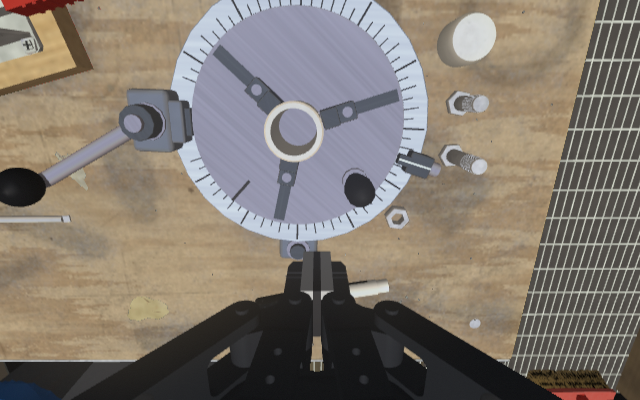

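The lever is on its stop (ball at (18,187), predicted (19,190)). The handle is at (359,189), mark's outer end at (233,199), dog's inner end at (398,156) and coupling at (294,131).

Run:
```python
from h import *
import pickle
s=pickle.load(open('w4.pkl','rb'))
c=ray(s,294,131,.09);print('c',c)
for n,u,v,z in [('handle',359,189,.088),('mark',233,199,.046),('dogin',398,156,.042),('pivot',140,121,.07)]:
    P=ray(s,u,v,z);d=(P-c)[:2];print(n,P.round(4),np.hypot(*d).round(4),np.degrees(np.arctan2(d[1],d[0])).round(1)%360)
# disc/ring centre from pale ring pixels
hsv=cv2.cvtColor(s['pixels'],cv2.COLOR_RGB2HSV)
m=((hsv[...,2]>200)&(hsv[...,1]<40)).astype(np.uint8);m[260:]=0
m=cv2.morphologyEx(m,cv2.MORPH_CLOSE,np.ones((7,7)))
cs,_=cv2.findContours(m,cv2.RETR_EXTERNAL,cv2.CHAIN_APPROX_NONE)
k=max(cs,key=cv2.contourArea)
pts=np.array([ray(s,u,v,.0315)[:2] for u,v in cv2.convexHull(k)[:,0]])
A=np.c_[2*pts,np.ones(len(pts))];x=np.linalg.lstsq(A,(pts**2).sum(1),rcond=None)[0];print('ring',x[:2],np.sqrt(x[2]+x[:2]@x[:2]))
```

```text
c [ 0.55109543 -0.28705496  0.09      ]
handle [ 0.5149 -0.3271  0.088 ] 0.0539 227.9
mark [ 0.4953 -0.2351  0.046 ] 0.0763 137.0
dogin [ 0.5278 -0.362   0.042 ] 0.0785 252.7
pivot [ 0.5559 -0.1864  0.07  ] 0.1007 87.3
ring [ 0.55052769 -0.28701444] 0.09798053668099459
```

send_rows(
  commands="0 0 0 0.8 0; 0 0 0 0.8 0; 0 0 0 0.8 0; 0 0 0 0.8 0; 0 0 0 0 0; 0 0.19 0.2 0 0; 0 0.19 0.2 0 0; 0 0.18 0.35 0 0; 0 0.18 0.35 0 0; 0 0.26 0.29 0 0; 0 0.26 0.29 0 0; 0 0 0 0 0",
)

```text
t: 11.12
tcp_pos: [0.5132, -0.3332, 0.0477]
tool_rot: [1.0, 0.0, 0.0, 0.0]
force: [-1.8, 1.8, -0.4]
finger_gap: 0.001
gripper_force: 1.1
```

send_rows(
  commands="0 0.33 0.21 0 0; 0 0.33 0.21 0 0; 0 0.38 0.12 0 0; 0 0.38 0.12 0 0; 0 0.39 0.02 0 0; 0 0.39 0.02 0 0; 0 0 0 0 0",
)

```text
t: 11.7
tcp_pos: [0.5565, -0.3464, 0.0473]
tool_rot: [1.0, 0.001, -0.001, -0.0]
force: [-2.6, 0.5, 0.2]
finger_gap: -0.003
gripper_force: 1.3
```

send_rows(
  commands="0 0.38 -0.08 0 0; 0 0.38 -0.08 0 0; 0 0 0 0 0; 0 0 0 0 0",
)

```text
t: 12.03
tcp_pos: [0.5732, -0.3449, 0.0481]
tool_rot: [1.0, 0.0, 0.002, 0.002]
force: [-0.4, 0.0, -0.3]
finger_gap: -0.003
gripper_force: 0.0
```

Run:
```python
from h import *
import pickle
s=snap('wrist','w5.png');pickle.dump(s,open('w5.pkl','wb'));print(s['eye'],readout.sense()['tcp_pos'])
c=np.array([.551,-.287])
for a in (215,225,235,252.5): print(a,proj(s,[*(c+.077*np.array([np.cos(np.radians(a)),np.sin(np.radians(a))])),.046]))
for n in('scene','side'):
    s=snap(n,n+'5.png');pickle.dump(s,open(n+'5.pkl','wb'))
```

```text
[ 0.65422215 -0.34449779  0.21561009] [ 0.57299655 -0.34480815  0.04810264]
215 [296.23039161 357.20526068]
225 [311.23350973 346.96818851]
235 [324.15282608 334.4390066 ]
252.5 [340.51963178 307.6217789 ]
```

View pics/w5.png

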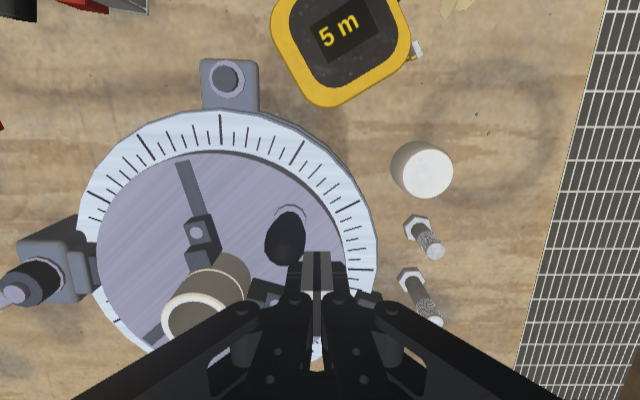

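The disc has turned: the handle's bulge is at about (285,240) with its foot ring at (290,213), and the fingers are behind it at (317,255). I'll work out the handle angle.

Run:
```python
from h import *
import pickle
s=pickle.load(open('w5.pkl','rb'))
c=np.array([.551,-.287])
for a in range(300,346,4):
    t=np.radians(a);p=c+.058*np.array([np.cos(t),np.sin(t)])
    print(a,proj(s,[*p,.046]).round(0),proj(s,[*p,.072]).round(0),proj(s,[*p,.09]).round(0))
```

```text
300 [303. 233.] [301. 253.] [300. 272.]
304 [299. 228.] [297. 247.] [295. 265.]
308 [295. 222.] [292. 242.] [289. 259.]
312 [291. 217.] [287. 236.] [283. 252.]
316 [286. 213.] [281. 231.] [277. 247.]
320 [280. 208.] [275. 225.] [270. 241.]
324 [275. 204.] [268. 221.] [262. 236.]
328 [268. 200.] [261. 217.] [254. 231.]
332 [262. 197.] [253. 213.] [246. 227.]
336 [255. 194.] [246. 209.] [237. 223.]
340 [249. 191.] [238. 206.] [228. 220.]
344 [242. 189.] [230. 204.] [219. 217.]
```

send_rows(
  commands="0 0.35 -0.18 0 0; 0 0.35 -0.18 0 0; 0 0.33 -0.26 0 0; 0 0 0 0 0; 0 0 0 0 0; 0 -0.2 0.6 0 0; 0 0 0 -0.8 0; 0 0 0 -0.8 0; 0 0 0 -0.8 0; 0 0 0 -0.8 0; 0 -0.9 -0.11 -0.1 0; 0 -0.9 -0.11 -0.1 0; 0 -0.9 -0.11 -0.1 0; 0 -0.9 -0.11 -0.1 0; 0 -0.9 -0.11 -0.1 0; 0 -0.9 -0.11 -0.1 0; 0 -0.9 -0.11 -0.1 0; 0 0 0 0 0; 0 0 0 0 0; 0 0 0 0 0",
)

```text
t: 13.85
tcp_pos: [0.4633, -0.3292, 0.1256]
tool_rot: [1.0, -0.0, 0.001, 0.001]
force: [0.2, -0.9, 0.3]
finger_gap: -0.002
gripper_force: 0.0
```

```bash
cat >> h.py <<'E'
def polar(s,f=None):
    """unwrapped disc-top strip: columns = angle (0.25 deg), rows = radius 55..100 mm"""
    c=np.array([.551,-.287]); a=np.radians(np.arange(180,300,.25)); r=np.arange(.055,.1,.0005)
    A,Rr=np.meshgrid(a,r); P=np.stack([c[0]+Rr*np.cos(A),c[1]+Rr*np.sin(A),np.full(A.shape,.045)],-1)
    q=(P-s['eye'])@Rm(s)@np.array(s['intrinsics']).T; q=(q[...,:2]/q[...,2:]).astype(np.float32)
    o=cv2.remap(s['pixels'],q[...,0],q[...,1],cv2.INTER_CUBIC)
    if f: cv2.imwrite('pics/'+f,cv2.cvtColor(o,cv2.COLOR_RGB2BGR))
    return o
E
python3 - <<'E'
from h import *
import pickle
s=snap('wrist','w6.png');pickle.dump(s,open('w6.pkl','wb'));print(s['eye'],readout.sense()['tcp_pos'])
o=polar(s,'p6.png'); g=cv2.cvtColor(o,cv2.COLOR_RGB2GRAY).astype(float)
b=g[24:40].mean(0) # r 67..75 mm: the mark
for i in np.argsort(b-cv2.medianBlur(b.astype(np.float32)[None],5)[0]*0)[:25]: print(180+i/4,b[i].round(0),end='; ')
print(); print('disc',b[::8].round(0))
w=g[54:70].mean(0); print('dog r82-90',[(180+i/4,int(w[i])) for i in range(230,350,3)])
E
```

```text
[ 0.54456076 -0.32910303  0.29301343] [ 0.4634697  -0.32895915  0.12547202]
245.75 66.0; 246.0 68.0; 245.5 73.0; 246.25 79.0; 245.25 88.0; 246.5 98.0; 273.5 100.0; 273.25 101.0; 278.5 101.0; 276.5 102.0; 277.75 102.0; 276.75 102.0; 277.5 102.0; 273.75 102.0; 277.0 102.0; 277.25 102.0; 278.25 102.0; 276.25 102.0; 278.0 102.0; 278.75 102.0; 274.0 102.0; 276.0 102.0; 274.25 103.0; 274.5 103.0; 275.75 103.0; 
disc [151. 150. 156. 156. 156. 156. 153. 153. 154. 153. 153. 153. 152. 152.
 152. 153. 153. 153. 153. 154. 152. 153. 152. 153. 154. 154. 154. 154.
 155. 155. 156. 156. 158.  68. 157. 156. 156. 156. 156. 156. 156. 156.
 156. 156. 155. 154. 150. 102. 102. 102. 153. 157. 157. 158. 158. 157.
 156. 157. 157. 157.]
dog r82-90 [(237.5, 163), (238.25, 109), (239.0, 206), (239.75, 210), (240.5, 212), (241.25, 213), (242.0, 212), (242.75, 179), (243.5, 206), (244.25, 210), (245.0, 208), (245.75, 208), (246.5, 183), (247.25, 127), (248.0, 107), (248.75, 123), (249.5, 94), (250.25, 90), (251.0, 132), (251.75, 217), (252.5, 116), (253.25, 90), (254.0, 91), (254.75, 128), (255.5, 140), (256.25, 139), (257.0, 138), (257.75, 155), (258.5, 206), (259.25, 205), (260.0, 205), (260.75, 207), (261.5, 206), (262.25, 180), (263.0, 198), (263.75, 208), (264.5, 208), (265.25, 208), (266.0, 209), (266.75, 176)]
```

send_rows(
  commands="0 0.85 0.13 0 0; 0 0.85 0.13 0 0; 0 0.85 0.13 0 0; 0 0.85 0.13 0 0; 0 0.85 0.13 0 0; 0 0.85 0.13 0 0; 0 0.85 0.13 0 0; 0 0.85 0.13 0 0; 0 0 0 0.98 0; 0 0 0 0.98 0; 0 0 0 0.98 0; 0 0 0 0.98 0; 0 0 0 0 0; 0 0 0 0 0",
)

```text
t: 15.07
tcp_pos: [0.5983, -0.3477, 0.0453]
tool_rot: [1.0, 0.001, -0.001, -0.001]
force: [-0.1, -0.1, 1.0]
finger_gap: 0.002
gripper_force: 0.0
```

send_rows(
  commands="0 0 -0.3 0 0; 0 0 -0.3 0 0; 0 0 -0.2 0 0; 0 0 -0.15 0 0; 0 0 -0.1 0 0; 0 0 -0.1 0 0; 0 0 0 0 0; 0 0 0 0 0; 0 0 0 0 0",
)

```text
t: 15.82
tcp_pos: [0.6009, -0.3276, 0.0487]
tool_rot: [1.0, 0.0, 0.003, 0.003]
force: [2.7, -4.8, 0.0]
finger_gap: -0.002
gripper_force: 2.0
```

send_rows(
  commands="0 0 0.6 0 0; 0 0 0 -0.8 0; 0 0 0 -0.8 0; 0 0 0 -0.8 0; 0 0 0 -0.8 0; 0 -0.97 -0.11 -0.1 0; 0 -0.97 -0.11 -0.1 0; 0 -0.97 -0.11 -0.1 0; 0 -0.97 -0.11 -0.1 0; 0 -0.97 -0.11 -0.1 0; 0 -0.97 -0.11 -0.1 0; 0 -0.97 -0.11 -0.1 0; 0 0 0 0 0; 0 0 0 0 0; 0 0 0 0 0",
)

```text
t: 17.07
tcp_pos: [0.463, -0.3225, 0.1251]
tool_rot: [1.0, 0.0, 0.0, 0.0]
force: [1.1, 0.2, 0.3]
finger_gap: -0.001
gripper_force: 0.0
```

```bash
cat >> h.py <<'E'
def meas(s):
    g=cv2.cvtColor(polar(s),cv2.COLOR_RGB2GRAY).astype(float); lo,hi=4*50,4*85
    b=g[24:40].mean(0)[lo:hi]; k=np.argmin(b); w=g[54:66].mean(0)[4*70:4*74]; j=np.argmax(w)
    return 230+k/4,b[k],250+j/4,w[j]
E
python3 - <<'E'
from h import *
import pickle
print(meas(pickle.load(open('w6.pkl','rb'))))
s=snap('wrist','w7.png');pickle.dump(s,open('w7.pkl','wb'));print(readout.sense()['tcp_pos'],meas(s))
E
```

```text
(np.float64(245.75), np.float64(66.4375), np.float64(251.75), np.float64(217.58333333333334))
[ 0.46327755 -0.32254443  0.12497568] (np.float64(250.25), np.float64(63.4375), np.float64(251.75), np.float64(216.91666666666666))
```

send_rows(
  commands="0 0.85 0.16 0 0; 0 0.85 0.16 0 0; 0 0.85 0.16 0 0; 0 0.85 0.16 0 0; 0 0.85 0.16 0 0; 0 0.85 0.16 0 0; 0 0.85 0.16 0 0; 0 0.85 0.16 0 0; 0 0 0 0.98 0; 0 0 0 0.98 0; 0 0 0 0.98 0; 0 0 0 0.98 0; 0 0 0 0 0; 0 0 0 0 0; 0 0 0 0 0; 0 0 0 0 0",
)

```text
t: 18.45
tcp_pos: [0.5998, -0.3483, 0.048]
tool_rot: [1.0, 0.001, 0.001, 0.001]
force: [0.3, -0.3, 0.3]
finger_gap: -0.004
gripper_force: 0.0
```

send_rows(
  commands="0 0 -0.3 0 0; 0 0 -0.3 0 0; 0 0 -0.2 0 0; 0 0 -0.15 0 0; 0 0 -0.1 0 0; 0 0 -0.1 0 0; 0 0 0 0 0; 0 0 0 0 0",
)

```text
t: 19.12
tcp_pos: [0.5995, -0.3256, 0.047]
tool_rot: [1.0, 0.0, 0.001, 0.001]
force: [2.0, -3.2, 1.3]
finger_gap: 0.002
gripper_force: 1.8
```

send_rows(
  commands="0 0 0.6 0 0; 0 0 0 -0.8 0; 0 0 0 -0.8 0; 0 0 0 -0.8 0; 0 0 0 -0.8 0; 0 -0.97 -0.11 -0.1 0; 0 -0.97 -0.11 -0.1 0; 0 -0.97 -0.11 -0.1 0; 0 -0.97 -0.11 -0.1 0; 0 -0.97 -0.11 -0.1 0; 0 -0.97 -0.11 -0.1 0; 0 -0.97 -0.11 -0.1 0; 0 0 0 0 0; 0 0 0 0 0; 0 0 0 0 0",
)

```text
t: 20.37
tcp_pos: [0.4631, -0.3216, 0.1244]
tool_rot: [1.0, 0.0, 0.0, -0.0]
force: [-0.6, 0.9, 0.5]
finger_gap: -0.0
gripper_force: 0.0
```

Run:
```python
from h import *
import pickle
s=snap('wrist','w8.png');pickle.dump(s,open('w8.pkl','wb'));print(readout.sense()['tcp_pos'],meas(s))
u,v=proj(s,[.527,-.361,.044]).astype(int);im=cv2.cvtColor(s['pixels'],cv2.COLOR_RGB2BGR)
a=cv2.resize(im[v-35:v+35,u-35:u+35],(400,400),interpolation=cv2.INTER_CUBIC)
cv2.imwrite('pics/dog8.png',np.hstack([a,cv2.resize(im,(400,400))*0+cv2.resize(im[v-90:v+90,u-90:u+90],(400,400))]))
```

```text
[ 0.4634249  -0.3216377   0.12432584] (np.float64(252.5), np.float64(63.25), np.float64(251.75), np.float64(217.16666666666666))
```

View pics/dog8.png

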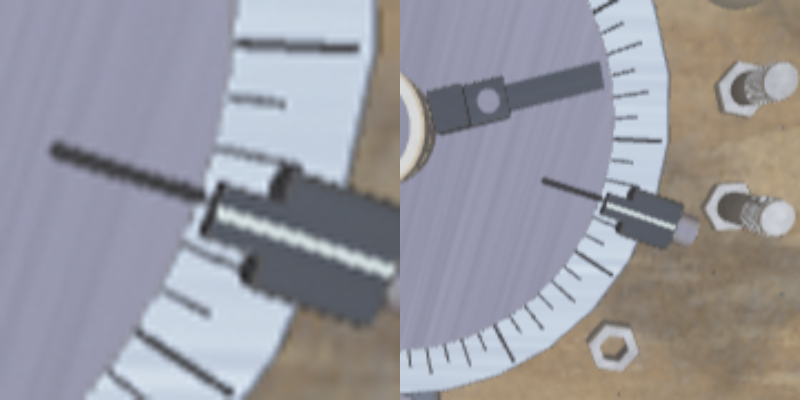

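The mark and the dog's line meet, about 0.75° (1 mm) past centre, at (205,195) in the crop. Next I'll push the lever home from outside.

send_rows(
  commands="0 0.19 -0.985 0 0; 0 0.19 -0.985 0 0; 0 0.19 -0.985 0 0; 0 0.19 -0.985 0 0; 0 0.19 -0.985 0 0; 0 0.19 -0.985 0 0; 0 0.19 -0.985 0 0; 0 0.19 -0.985 0 0; 0 0.19 -0.985 0 0; 0 0.19 -0.985 0 0; 0 0.19 -0.985 0 0; 0 0.19 -0.985 0 0; 0 0.19 -0.985 0 0; 0 0 0 0 0; 0 0 0 0.97 0; 0 0 0 0.97 0; 0 0 0 0.97 0; 0 0 0 0.97 0; 0 0 0 0 0; 0 0 0 0 0",
)

```text
t: 22.08
tcp_pos: [0.5117, -0.0652, 0.0459]
tool_rot: [1.0, 0.001, -0.001, -0.0]
force: [-0.5, -0.5, 0.2]
finger_gap: -0.001
gripper_force: 0.0
```

send_rows(
  commands="0 0 0.36 0 0; 0 0 0.36 0 0; 0 -0.28 0.23 0 0; 0 -0.28 0.23 0 0; 0 -0.28 0.23 0 0; 0 -0.18 0.22 0 0; 0 -0.18 0.22 0 0; 0 -0.18 0.22 0 0; 0 -0.14 0.29 0 0; 0 -0.14 0.29 0 0; 0 -0.14 0.29 0 0; 0 -0.14 0.29 0 0; 0 0 0 0 0",
)

```text
t: 23.17
tcp_pos: [0.4667, -0.1272, 0.0471]
tool_rot: [1.0, -0.0, -0.006, -0.003]
force: [-6.1, 6.4, 3.6]
finger_gap: 0.001
gripper_force: 3.1
```

send_rows(
  commands="0 -0.05 0.3 0 0; 0 -0.05 0.3 0 0; 0 -0.05 0.3 0 0; 0 -0.05 0.3 0 0; 0 0 0 0 0; 0 0 0 0 0",
)

```text
t: 23.67
tcp_pos: [0.4653, -0.1516, 0.0473]
tool_rot: [1.0, -0.0, -0.003, -0.003]
force: [-3.9, 5.7, 1.7]
finger_gap: 0.002
gripper_force: 2.9
```

send_rows(
  commands="0 0 0.15 0 0; 0 0 0.15 0 0; 0 0 0 0 0; 0 0 0 0 0",
)

```text
t: 24.0
tcp_pos: [0.4639, -0.1524, 0.0472]
tool_rot: [1.0, -0.001, -0.005, -0.007]
force: [0.2, 21.4, 5.8]
finger_gap: -0.001
gripper_force: 10.9
```

Run:
```python
from h import *
import pickle
s=snap('side');pickle.dump(s,open('side9.pkl','wb'))
r=readout.sense();print(r['tcp_pos'],r['force'])
```

```text
[ 0.46381481 -0.15241034  0.04717219] [-0.25517559 20.38306619  6.52500878]
```

send_rows(
  commands="0 0 -0.8 0 0; 0 0 -0.8 0 0; 0 0 0 -0.95 0; 0 0 0 -0.95 0; 0 0 0 -0.95 0; 0 0 0 -0.95 0; 0 0 0 -0.95 0; 0 0 0 -0.95 0; 0 0 0 -0.95 0; 0 -0.1 0.94 0 0; 0 -0.1 0.94 0 0; 0 -0.1 0.94 0 0; 0 -0.1 0.94 0 0; 0 -0.1 0.94 0 0; 0 -0.1 0.94 0 0; 0 -0.1 0.94 0 0; 0 -0.1 0.94 0 0; 0 0 0 0 0; 0 0 0 0 0; 0 0 0 0 0",
)

```text
t: 25.72
tcp_pos: [0.4528, -0.278, 0.1804]
tool_rot: [1.0, 0.0, 0.0, 0.0]
force: [0.6, 0.1, 0.1]
finger_gap: 0.002
gripper_force: 0.0
```

Run:
```python
from h import *
import pickle
s=snap('wrist','w9.png');pickle.dump(s,open('w9.pkl','wb'));r=readout.sense();print(r['t'],r['tcp_pos'],r['force'],meas(s))
def ball(s):
    u,v=proj(s,[.470,-.179,.081]).astype(int)
    g=cv2.cvtColor(s['pixels'],cv2.COLOR_RGB2GRAY); m=np.zeros_like(g); m[max(v-35,0):v+35,max(u-35,0):u+35]=g[max(v-35,0):v+35,max(u-35,0):u+35]; m=((m<60)&(m>0)).astype(np.uint8)
    n,_,st,ce=cv2.connectedComponentsWithStats(m);i=1+st[1:,4].argmax();return (u,v),st[i],ray(s,*ce[i],.081)
print(ball(s)); print(ball(pickle.load(open('w1.pkl','rb'))))
```

```text
25.7667 [ 0.45287804 -0.27751417  0.18026968] [-0.64412255  0.1614707  -0.26217497] (np.float64(252.5), np.float64(61.4375), np.float64(251.5), np.float64(212.91666666666666))
((np.int64(202), np.int64(176)), array([186, 164,  31,  28, 643], dtype=int32), array([ 0.46985539, -0.17764761,  0.081     ]))
((np.int64(303), np.int64(173)), array([292, 164,  22,  21, 309], dtype=int32), array([ 0.46989311, -0.17738267,  0.081     ]))
```

The ball is back at its starting (home) position to within 0.3 mm. The mark is about 1° (1.3 mm) from the line, and the arm is clear.

```bash
python3 -c "
from station import sign_off
print(sign_off())"
```

```text
the job is handed in; nothing more can be done
None
```

The table is set and the job is handed in at about 26 s; the hand-in returned no verdict. The disc is clamped with its index mark about 1.3 mm from the dog's line, the lever is fully home, and the arm touches nothing.

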